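# Fit the drill plate on the jig's two pins and clamp it with the slip knob

### The job

Pick up the aluminium drill plate by its wooden grip, lower it level onto the two pins of the drilling jig, big hole on big pin, until it lies fully home on the rails; lower it all the way, do not drop it. Then turn the jig's knob clockwise so that the clamp arm swings over the plate to its stop and the knob slips on its clutch, stop turning as soon as it slips, and let go. Leave the other things alone.

Things in the scene. Friction and masses are not known exactly. Their poses are not given: they have to be found in the camera images.
- jig: Fixed drilling jig. Plywood base 18 mm thick, x -100..100, y -120..60 mm. Origin: at table height, midway between its two steel pins; x points to the big pin, z up. Wooden rails (24 x 90 mm, at x = +58 and -58, top z = 44) carry the plate, an offcut (top z = 40) lies between. Clamp post with arm and knob at (0, -92); stop pin, 10 mm thick, at (3, -61), top z = 65.
- seat (a point): Centre of the seat plane of the jig: midway between the pins, at the rails' top (44 mm above the table); axes as the jig. The underside centre of the plate belongs here.
- big_pin (a point): Tip of the big pin (14 mm diameter) at jig x = +58, y = 0, z = 68 mm. It stands 24 mm above its rail: straight for 15 mm, then tapered to a 5 mm flat tip.
- small_pin (a point): Tip of the small pin (10 mm diameter) at jig x = -58, y = 0, z = 68 mm. Same height and taper as the big pin.
- plate: Loose aluminium drill plate 150 x 96 x 12 mm, 0.4 to 0.65 kg, flat on the table at the start. Origin: centre of its underside; x along its length to the big hole, z up. Wooden grip bar on its middle, 70 mm long (x), 20 mm thick (y), 12 to 57 mm above the underside: grasp across the 20 mm. Through holes on the centre line: big (16.5 mm) at x = +58, small (12.5 mm) at x = -58.
- handle (a point): Grasp point on the grip bar, 46 mm above the plate's underside; axes as the plate.
- big_hole (a point): Centre of the plate's big hole, at the underside.
- small_hole (a point): Centre of the plate's small hole, at the underside.
- swing_arm (a joint): Angle (rad) of the flat steel clamp arm about the upright post at jig (0, -92); 18 mm wide, 77 mm long, underside 58.5, top 68.5 mm above the table (2.5 mm over the seated plate). 0: it points along jig -x; grows clockwise from above; starts at 0.1 to 0.4, clear of the plate; stop at 1.2, over the plate's edge. Turns at 0.04 N m, stays where left.
- clamp_tip (a point): Top of the clamp arm at its free end, 68 mm from the post's axis.
- knob (a joint): How far (rad, clockwise seen from above) the knob has slipped on its clutch relative to the arm: 0 at the start; it stays near 0 while knob and arm turn together, and grows once the arm is stopped, at a torque of about 0.25 N m. Wanted is a slip of 0.1 to 0.8.
- knob_grip (a point): Grasp point on the knob's axis, 98 mm above the table. The knob is a black disc (40 mm across, top at 76 mm) with an upright bar 44 mm long, 13 mm thick, from 76 to 108 mm above the table; the point's x axis lies along the bar (at slip 0 the bar lies along the arm), z up. Grasp the bar across its 13 mm.
- tape_measure: Bystander: tape measure 37 x 89 x 66 mm, standing left of the plate.
- pliers: Bystander: pliers 46 x 108 x 12 mm lying between the plate and the jig.
- packer: Bystander: wooden packer 70 x 120 x 30 mm lying beyond the plate.
- screw_pot: Bystander: open tin of screws 68 mm across, 52 mm high, on the lower side table near the robot.

How it is judged:
By the outcome, as a careful person would: the job done as asked, in the order asked, and still so for the second after the job is handed in, with the robot touching nothing.
It also fails if it takes over 58 s, if anything falls off the work surface, if the arm or the gripper's body presses on something with over 40 N, if the wrist force passes 120 N, or if a joint passes its speed limit or range.

### The arm

A 6-joint arm with a two-finger parallel gripper is mounted at the origin on a cart in front of the work surface, level with it; the furniture and walls round the work are solid. World frame = base frame: x ahead of the robot, y to its left, z up, the work surface at z = 0. Lengths are in m, angles in rad, forces in N, time in s.
With the tool pointing down it reaches from about 0.35 to 0.85 m from the base axis. Payload 8.1 kg.
Tool frame: the origin (TCP) lies at the very end of the fingers, on their centre line; the grasp point (between the pads) lies 19 mm behind it (ctrl.grasp_offset is the distance from the TCP to the grasp point, in m); z points along the fingers, y is the line along which they close (so a half turn about z gives the same grasp; the last joint's range is limited). The gripper opens to 85 mm and grips with 20 to 120 N. Pads are 22 mm wide; open, the fingers measure 114 mm over their backs; the gripper's body (76 mm by 85 mm) begins 54 mm behind the grasp point. The pads swing forward as they close: fully open they stand 13 mm farther back than shut.
Start: joints at [-1.318, 0.13, 1.488, -0, 1.523, -0.085], TCP at [0.199, -0.566, 0.231] pointing down, gripper open.
Joint ranges: [-2.96, 2.96], [-0.89, 2.26], [0.02, 2.5], [-1.34, 4.48], [0, 2.73], [-2.66, 2.66]. Speed limits (rad/s): [2.39, 2.39, 2.79, 3.14, 3.14, 3.14].

### API

Orientations are given as a 3x3 rotation matrix whose columns are the frame's x, y, z axes.
In Python, from rig import ctrl gives the robot as it stands.
- The arm moves only by the shell command python3 drive.py 'ROWS' [FORCE]. ROWS is a JSON list of rows, 1 to 8 of them, each written [[dx, dy, dz], [rx, ry, rz], opening]: dx, dy, dz in shares of the most that a row can go, 1 being 50 mm, then a rotation vector rx, ry, rz in units of 0.25 rad, then the finger opening in m; each row shifts and turns the commanded pose from where the row before left it, along the tool's axes as they then stand; what a row does not reach is not made up. A row lasts 1/10 s, in which the tool goes at most 0.05 m and 0.15 rad, less where a joint would pass 70% of its speed; a pose out of reach is approached as far as the arm can. The fingers move at their own pace and stop on an object; FORCE is the grip in N (left out, the last holds). Time passes only in rows, so rows that do not move let the fingers close. It prints the time, the measured TCP pose, the force, the opening and the grip force at its end. Input that does not fit is refused with a message, and nothing moves.
- ctrl.get_obs(): the state, without advancing time (a new reading comes with each control period).
- ctrl.snapshot(name): name is "scene" or "side" or "wrist"; returns a dict with "frame" (400x640x3 uint8, red, green, blue), "fx", "fy", "cx", "cy" (pixels), "R" (3x3) and "t" (3): a world point X has camera coordinates R X + t; the wrist camera has in their place "mount" (4x4, takes a point from camera to tool coordinates, whose origin is the TCP and whose axes are the flange's). Camera axes: x right, y down, z forward; pixel columns grow to the right and rows downward; lengths in m; the calibration is good to about 2 mm. A picture is of the moment at which its call begins: read the wrist's pose just before it. There is no depth.
- ctrl.hand_in(): hands the job in; it is judged then, once.
The state is a dict: "time_s": time; "joint_positions": joint angles; "qvel": joint speeds; "joint_efforts": joint torques, N m; "ee_pos": TCP position; "orientation": TCP orientation; "force": force on the tool from outside, world axes, zero at the start; "ft_torque": the same for the moment, N m; "grip_width": finger opening in m; "gripper_force": force on a finger pad.
Only numpy, scipy, OpenCV 4.12 (cv2) and the standard library are available. Lean on these libraries where they do the work, as an engineer would, in place of code of your own. Each camera call takes 0.05 s, during which the arm holds its last target. There are 200 camera calls.

## Working session

There is one attempt and no reset: what is moved stays moved. The work goes in short steps, Python scripts to look and compute and a shell command to move; the robot and the scene stay as the last step left them, time stands still between calls to the robot, and variables do not carry over. Pictures are saved under pics/ and viewed, at most 10 in all, crops included, and the job is handed in when it is done.

```bash
ls; mkdir -p pics
python3 - <<'E'
from rig import ctrl
import cv2,numpy as np
o=ctrl.get_obs();print(o)
for n in("scene","side","wrist"):
    s=ctrl.snapshot(n);cv2.imwrite(f"pics/{n}0.png",s["frame"][:,:,::-1])
    print(n,{k:np.round(v,4).tolist() for k,v in s.items() if k!="frame"})
    np.save(f"pics/{n}0.npy",{k:v for k,v in s.items()},allow_pickle=True)
E
```

```text
drive.py
pics
rig.py
{'time_s': 0.0, 'joint_positions': array([-1.31838925e+00,  1.31166504e-01,  1.48928476e+00, -4.98472957e-06,
        1.52297581e+00, -8.53969210e-02]), 'qvel': array([ 0.00049225,  0.00108532,  0.00082709, -0.00095504, -0.00095747,
        0.00031562]), 'joint_efforts': array([-4.68493708e-04, -5.69383979e+01, -5.00555992e+01, -1.67767994e-04,
        1.45286802e-02, -3.36060992e-06]), 'ee_pos': array([ 0.19873445, -0.56555515,  0.23023822]), 'orientation': array([[ 9.43484686e-01,  3.31415801e-01, -4.62942458e-04],
       [ 3.31416090e-01, -9.43483028e-01,  1.77505683e-03],
       [ 1.51503530e-04, -1.82816552e-03, -9.99998317e-01]]), 'force': array([ 0.14399236, -0.14208554,  0.74502847]), 'ft_torque': array([0.03459885, 0.01963738, 0.05832563]), 'gripper_force': 0.0, 'grip_width': 0.08528183688956238}
scene {'fx': 446.26, 'fy': 446.26, 'cx': 312.8974, 'cy': 204.9703, 'R': [[-0.5353, -0.8447, -0.0013], [-0.5421, 0.3447, -0.7663], [0.6477, -0.4095, -0.6424]], 't': [0.3971, 0.3157, 1.0163]}
side {'fx': 362.9903, 'fy': 362.9903, 'cx': 320.1834, 'cy': 198.7035, 'R': [[-1.0, -0.0058, 0.0066], [-0.0088, 0.5978, -0.8016], [0.0007, -0.8016, -0.5978]], 't': [0.517, -0.0134, 1.0875]}
wrist {'fx': 348.5379, 'fy': 348.5379, 'cx': 316.2075, 'cy': 197.1029, 'mount': [[0.0009, -0.9518, -0.3066, 0.0799], [1.0, 0.0007, 0.0007, -0.0005], [-0.0004, -0.3066, 0.9518, -0.142], [0.0, 0.0, 0.0, 1.0]]}
```

View pics/scene0.png

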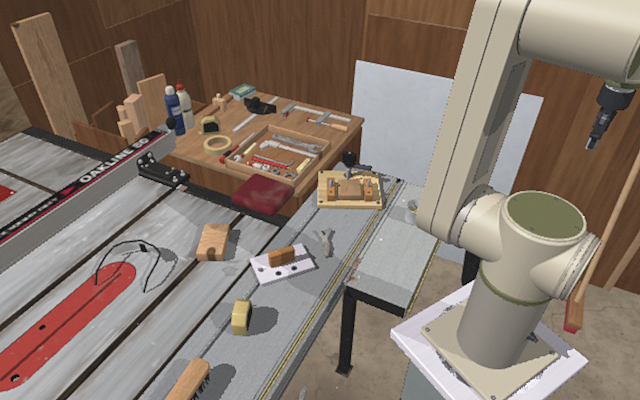

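View pics/side0.png

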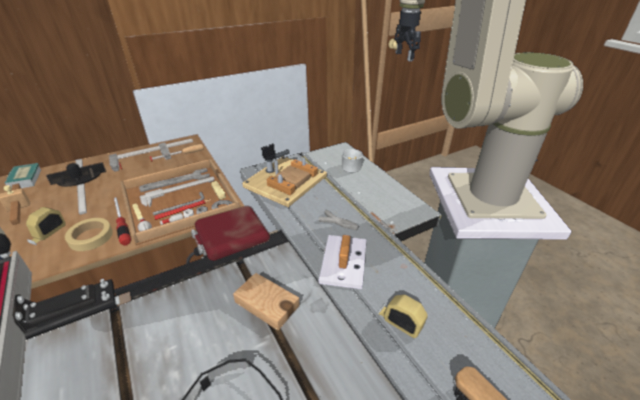

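The scene view shows the plate at about (282,263) and the jig at (350,187). In the side view the plate is at (343,262) and the jig at (285,180). I'll enlarge both.

Run:
```python
import cv2,numpy as np
a=cv2.imread("pics/scene0.png");b=cv2.imread("pics/side0.png")
def c(im,x,y): return cv2.resize(im[y:y+75,x:x+100],None,fx=4,fy=4,interpolation=cv2.INTER_CUBIC)
m=np.vstack([np.hstack([c(a,235,225),c(a,300,142)]),np.hstack([c(b,293,225),c(b,236,135)])])
cv2.imwrite("pics/m0.png",m)
```

```text
(no output)
```

View pics/m0.png

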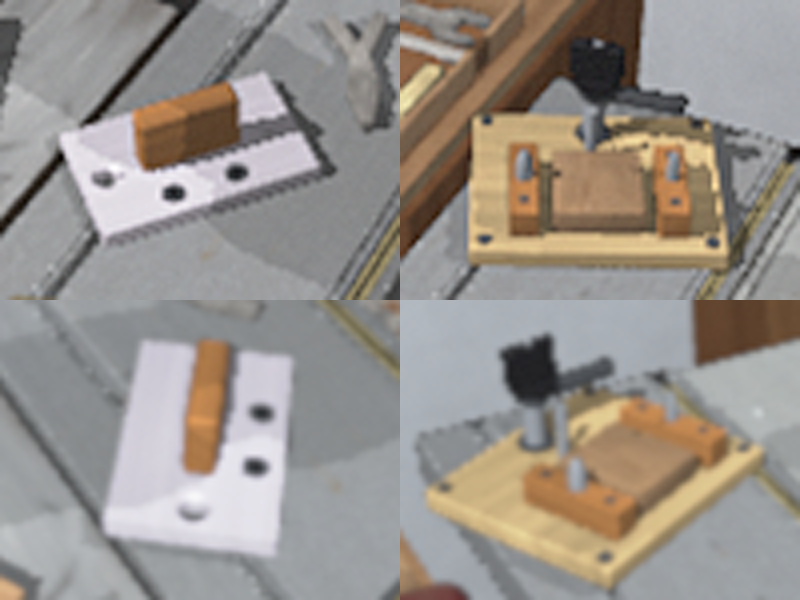

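```bash
cat > h.py <<'E'
import numpy as np
from scipy.optimize import least_squares
def cam(s,ee=None,Ro=None):
    K=np.array([[s["fx"],0,s["cx"]],[0,s["fy"],s["cy"]],[0,0,1]])
    if "mount" in s:
        T=np.eye(4);T[:3,:3]=Ro;T[:3,3]=ee
        W=np.linalg.inv(T@np.array(s["mount"]));R,t=W[:3,:3],W[:3,3]
    else: R,t=np.array(s["R"]),np.array(s["t"]).ravel()
    return K,R,t
def proj(c,X):
    K,R,t=c;p=(np.atleast_2d(X)@R.T+t)@K.T;return p[:,:2]/p[:,2:]
def tri(obs):  # [(cam,(u,v)),...]
    f=lambda X:np.concatenate([proj(c,X)[0]-u for c,u in obs])
    r=least_squares(f,[.5,-.3,.05]);return r.x,np.sqrt(np.mean(r.fun**2))
def atz(c,u,z):
    K,R,t=c;o=-R.T@t;d=R.T@np.linalg.inv(K)@np.array([u[0],u[1],1.]);return o+d*(z-o[2])/d[2]
E
cat > m.py <<'E'
from h import *
S=cam(np.load("pics/scene0.npy",allow_pickle=True).item());D=cam(np.load("pics/side0.npy",allow_pickle=True).item())
P=lambda x,y:(x/4+235,y/4+225)
J=lambda x,y:((x-400)/4+300,y/4+142)
p=lambda x,y:(x/4+293,(y-300)/4+225)
j=lambda x,y:((x-400)/4+236,(y-300)/4+135)
for n,a,b in [("visible hole",P(104,178),p(193,505)),("e1",P(174,192),p(257,466)),("e2",P(237,173),p(262,412)),
 ("c1",P(62,138),p(107,528)),("c2",P(107,240),p(277,547)),("c3",P(330,168),p(293,355)),("c4",P(265,72),p(140,340)),
 ("barL nearrob top",P(140,122),p(200,420)),
 ("bigpin tip",J(523,148),j(576,458)),("smallpin tip",J(673,151),j(670,390)),("knob top",J(595,45),j(527,345)),("arm tip",J(683,101),j(612,362))]:
    X,r=tri([(S,a),(D,b)]);print(n,X.round(4),round(r,2))
E
python3 m.py
```

```text
visible hole [0.4678 0.3352 0.011 ] 0.17
e1 [0.4302 0.3042 0.0115] 0.34
e2 [0.4237 0.2602 0.0105] 0.2
c1 [0.5169 0.3438 0.0047] 0.75
c2 [0.4229 0.3576 0.005 ] 0.38
c3 [0.3991 0.2031 0.0043] 0.23
c4 [0.4962 0.1947 0.0082] 0.2
barL nearrob top [0.4645 0.3075 0.0505] 0.01
bigpin tip [0.6337 0.0034 0.0676] 0.43
smallpin tip [ 0.57   -0.0937  0.0672] 0.22
knob top [ 0.6777 -0.0951  0.1044] 0.19
arm tip [ 0.6189 -0.1418  0.0657] 0.46
```

The pins come out 116.1 mm apart with tips at z = 67.5, and the plate top is at about 11 mm, so the calibration agrees with the text. The big pin is the left one in the scene view. Next I'll take the wrist over the plate to see which hole is the big one.

The rows are not in the units I measure in: shifts go in shares of 50 mm and turns go in units of 0.25 rad. I convert before sending: 0.034 m is 0.68, -0.0215 m is -0.43.

```bash
python3 drive.py '[[[0.68, -0.43, 0], [0, 0, 0], 0.085], [[0.68, -0.43, 0], [0, 0, 0], 0.085], [[0.68, -0.43, 0], [0, 0, 0], 0.085], [[0.68, -0.43, 0], [0, 0, 0], 0.085], [[0.68, -0.43, 0], [0, 0, 0], 0.085]]'
python3 drive.py '[[[0.68, -0.43, 0], [0, 0, 0], 0.085], [[0.68, -0.43, 0], [0, 0, 0], 0.085], [[0.68, -0.43, 0], [0, 0, 0], 0.085], [[0.68, -0.43, 0], [0, 0, 0], 0.085], [[0.68, -0.43, 0], [0, 0, 0], 0.085]]'
python3 drive.py '[[[0.3, -0.8, 0], [0, 0, 0], 0.085], [[0.3, -0.8, 0], [0, 0, 0], 0.085], [[0.3, -0.8, 0], [0, 0, 0], 0.085], [[0.3, -0.8, 0], [0, 0, 0], 0.085], [[0.3, -0.8, 0], [0, 0, 0], 0.085], [[0.3, -0.8, 0], [0, 0, 0], 0.085]]'
python3 drive.py '[[[0.3, -0.8, 0], [0, 0, 0], 0.085], [[0.3, -0.8, 0], [0, 0, 0], 0.085], [[0.3, -0.8, 0], [0, 0, 0], 0.085], [[0.3, -0.8, 0], [0, 0, 0], 0.085], [[0.3, -0.8, 0], [0, 0, 0], 0.085], [[0.3, -0.8, 0], [0, 0, 0], 0.085]]'
python3 drive.py '[[[0, 0, 0], [0, 0, -0.544], 0.085], [[0, 0, 0], [0, 0, -0.544], 0.085], [[0, 0, 0], [0, 0, -0.544], 0.085], [[0, 0, 0], [0, 0, -0.544], 0.085], [[0, 0, 0], [0, 0, -0.544], 0.085], [[0, 0, 0], [0, 0, -0.544], 0.085], [[0, 0, 0], [0, 0, -0.544], 0.085], [[0, 0, 0], [0, 0, -0.544], 0.085]]'
python3 drive.py '[[[0, 0, 0], [0, 0, 0], 0.085], [[0, 0, 0], [0, 0, 0], 0.085]]'
cat > w.py <<'E'
import sys;from rig import ctrl;import cv2,numpy as np
n=sys.argv[1]
o=ctrl.get_obs();s=ctrl.snapshot("wrist");s["ee"]=o["ee_pos"];s["Ro"]=o["orientation"]
np.save(f"pics/{n}.npy",s,allow_pickle=True);cv2.imwrite(f"pics/{n}.png",s["frame"][:,:,::-1])
print(o["ee_pos"].round(4),o["orientation"].round(4).tolist(),o["joint_positions"].round(3),o["time_s"])
E
python3 w.py w1
```

```text
time_s: 0.65
ee_pos: [0.3242, -0.4068, 0.231]
orientation: [[0.944, 0.331, -0.0], [0.331, -0.944, 0.0], [-0.0, -0.0, -1.0]]
force: [0.9, -0.4, -0.2]
grip_width: 0.0854
gripper_force: 0.0
time_s: 1.15
ee_pos: [0.4491, -0.249, 0.2311]
orientation: [[0.944, 0.331, -0.0], [0.331, -0.944, 0.0], [-0.0, -0.0, -1.0]]
force: [0.4, -1.2, -0.6]
grip_width: 0.0855
gripper_force: 0.0
time_s: 1.75
ee_pos: [0.4533, 0.0074, 0.2312]
orientation: [[0.944, 0.331, 0.0], [0.331, -0.944, 0.0], [0.0, -0.0, -1.0]]
force: [0.8, 0.2, -0.5]
grip_width: 0.0854
gripper_force: 0.0
time_s: 2.35
ee_pos: [0.4587, 0.2638, 0.2311]
orientation: [[0.943, 0.332, -0.0], [0.332, -0.943, -0.0], [-0.0, 0.0, -1.0]]
force: [0.8, 0.4, 0.6]
grip_width: 0.0851
gripper_force: 0.0
time_s: 3.15
ee_pos: [0.4589, 0.2619, 0.2309]
orientation: [[0.139, 0.99, -0.001], [0.99, -0.139, -0.0], [-0.0, -0.001, -1.0]]
force: [-0.4, -0.2, -0.7]
grip_width: 0.0848
gripper_force: 0.0
time_s: 3.35
ee_pos: [0.459, 0.2619, 0.2311]
orientation: [[0.149, 0.989, -0.0], [0.989, -0.149, -0.0], [-0.0, -0.0, -1.0]]
force: [0.6, -0.2, -0.1]
grip_width: 0.0853
gripper_force: 0.0
[0.459  0.2619 0.2311] [[0.1486, 0.9889, -0.0004], [0.9889, -0.1486, -0.0002], [-0.0002, -0.0004, -1.0]] [ 0.421 -0.063  1.686 -0.     1.519  0.571] 3.35
```

View pics/w1.png

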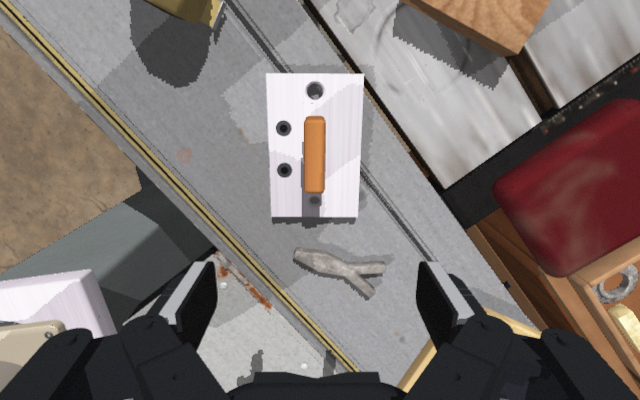

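The plate is at centre column 315. The upper hole at (315,90) looks clearly larger than the lower one at (315,200). I'll take an enlarged crop to measure it.

Run:
```python
import cv2
a=cv2.imread("pics/w1.png")[66:226,258:374]
cv2.imwrite("pics/w1c.png",cv2.resize(a,None,fx=3.75,fy=3.75,interpolation=cv2.INTER_CUBIC))
```

```text
(no output)
```

View pics/w1c.png

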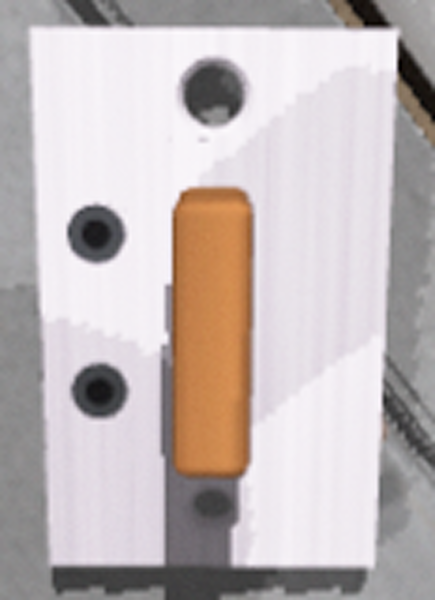

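```bash
cat > p.py <<'E'
from h import *
s=np.load("pics/w1.npy",allow_pickle=True).item();W=cam(s,s["ee"],s["Ro"])
S=cam(np.load("pics/scene0.npy",allow_pickle=True).item());D=cam(np.load("pics/side0.npy",allow_pickle=True).item())
c=lambda x,y:(x/3.75+258,y/3.75+66)
for n,u in [("TL",(28,28)),("TR",(398,30)),("BR",(372,567)),("BL",(52,568)),("big",(212,92)),("small",(212,503))]:
    print(n,atz(W,c(*u),.012).round(4))
for n,u in [("bTL",(176,203)),("bTR",(252,203)),("bBR",(247,474)),("bBL",(175,474))]:print(n,atz(W,c(*u),.057).round(4))
print("bighole 3-view",tri([(W,c(212,92)),(S,(104/4+235,178/4+225)),(D,(193/4+293,205/4+225))]))
print("bar top corner", tri([(W,c(176,474)),(S,(237/4+235,88/4+225))]))
E
python3 p.py
```

```text
TL [0.4243 0.3581 0.012 ]
TR [0.5196 0.3434 0.012 ]
BR [0.4961 0.1954 0.012 ]
BL [0.4024 0.209  0.012 ]
big [0.4693 0.3352 0.012 ]
small [0.4523 0.2221 0.012 ]
bTL [0.4575 0.3123 0.057 ]
bTR [0.4753 0.3096 0.057 ]
bBR [0.4646 0.2432 0.057 ]
bBL [0.4466 0.2459 0.057 ]
bighole 3-view (array([0.46900975, 0.33514275, 0.0104415 ]), np.float64(0.32555198911360567))
bar top corner (array([0.44720126, 0.24700438, 0.06201716]), np.float64(0.5266700787604763))
```

The big hole is at the +y end, so plate x points along 81.4°, and the tool is already aligned at 81.45°. The plate centre is (0.4608, 0.2777). I'll descend and grasp.

In the tool's units: 0.04 m is 0.8, -0.0006 m is -0.012.

```bash
python3 drive.py '[[[0.32, -0.012, 0], [0, 0, 0], 0.085], [[0, 0, 0.8], [0, 0, 0], 0.085], [[0, 0, 0.8], [0, 0, 0], 0.085], [[0, 0, 0.8], [0, 0, 0], 0.085], [[0, 0, 0.8], [0, 0, 0], 0.085], [[0, 0, 0.48], [0, 0, 0], 0.085], [[0, 0, 0.4], [0, 0, 0], 0.085], [[0, 0, 0], [0, 0, 0], 0.085]]'
python3 drive.py '[[[0, 0, 0], [0, 0, 0], 0], [[0, 0, 0], [0, 0, 0], 0], [[0, 0, 0], [0, 0, 0], 0], [[0, 0, 0], [0, 0, 0], 0], [[0, 0, 0], [0, 0, 0], 0], [[0, 0, 0], [0, 0, 0], 0], [[0, 0, 0], [0, 0, 0], 0], [[0, 0, 0], [0, 0, 0], 0]]' 80
```

```text
time_s: 4.2
ee_pos: [0.4582, 0.2774, 0.0237]
orientation: [[0.146, 0.989, -0.006], [0.989, -0.146, -0.002], [-0.003, -0.005, -1.0]]
force: [-0.8, 0.2, -0.7]
grip_width: 0.0851
gripper_force: 0.0
time_s: 5.0
ee_pos: [0.4616, 0.2784, 0.0285]
orientation: [[0.145, 0.989, 0.002], [0.989, -0.145, 0.001], [0.001, 0.001, -1.0]]
force: [-2.0, 0.9, 6.8]
grip_width: 0.0188
gripper_force: 80.1
```

```bash
python3 drive.py '[[[0, 0, -0.2], [0, 0, 0], 0], [[0, 0, -0.4], [0, 0, 0], 0], [[0, 0, -0.6], [0, 0, 0], 0], [[0, 0, -0.8], [0, 0, 0], 0], [[0, 0, -0.6], [0, 0, 0], 0], [[0, 0, -0.4], [0, 0, 0], 0], [[0, 0, 0], [0, 0, 0], 0], [[0, 0, 0], [0, 0, 0], 0]]'
python3 w.py w2
```

```text
time_s: 5.8
ee_pos: [0.4605, 0.2776, 0.1766]
orientation: [[0.145, 0.989, -0.001], [0.989, -0.145, -0.0], [-0.0, -0.0, -1.0]]
force: [-0.2, -0.2, -6.0]
grip_width: 0.019
gripper_force: 79.0
[0.4605 0.2776 0.1766] [[0.1446, 0.9895, -0.0005], [0.9895, -0.1446, -0.0003], [-0.0004, -0.0005, -1.0]] [ 0.447 -0.005  1.73  -0.     1.417  0.592] 5.8
```

View pics/w2.png

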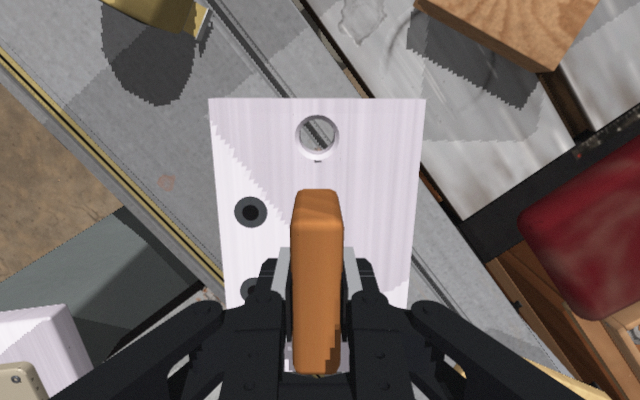

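The plate is held squarely, bar at column 317 and big hole at (317,136). I'll carry it beside the jig, turned to the jig's heading, so the wrist camera sees both the pins and the plate.

In the tool's units: -0.008 m is -0.16, 0.108 rad is 0.432.

```bash
python3 drive.py '[[[0, 0, -0.16], [0, 0, 0.432], 0], [[0, 0, -0.16], [0, 0, 0.432], 0], [[0, 0, -0.16], [0, 0, 0.432], 0], [[0, 0, -0.16], [0, 0, 0.432], 0], [[0, 0, 0], [0, 0, 0], 0], [[0, 0, 0], [0, 0, 0], 0]]'
python3 drive.py '[[[-0.556, 0.414, 0], [0, 0, 0], 0], [[-0.556, 0.414, 0], [0, 0, 0], 0], [[-0.556, 0.414, 0], [0, 0, 0], 0], [[-0.556, 0.414, 0], [0, 0, 0], 0], [[-0.556, 0.414, 0], [0, 0, 0], 0], [[-0.556, 0.414, 0], [0, 0, 0], 0], [[-0.556, 0.414, 0], [0, 0, 0], 0], [[-0.556, 0.414, 0], [0, 0, 0], 0]]'
python3 drive.py '[[[0, 0, 0], [0, 0, 0], 0], [[0, 0, 0], [0, 0, 0], 0], [[0, 0, 0], [0, 0, 0], 0]]'
python3 w.py w3
python3 -c "
import cv2
a=cv2.imread('pics/w3.png')[0:300,190:590]
cv2.imwrite('pics/w3c.png',cv2.resize(a,None,fx=2,fy=2,interpolation=cv2.INTER_CUBIC))"
```

```text
time_s: 6.45
ee_pos: [0.4601, 0.2775, 0.2074]
orientation: [[0.543, 0.84, -0.002], [0.84, -0.543, -0.001], [-0.002, -0.001, -1.0]]
force: [0.1, 0.4, -5.5]
grip_width: 0.0188
gripper_force: 78.8
time_s: 7.25
ee_pos: [0.4775, -0.0001, 0.2078]
orientation: [[0.543, 0.84, -0.002], [0.84, -0.543, 0.0], [-0.001, -0.002, -1.0]]
force: [0.7, -0.8, -4.5]
grip_width: 0.0187
gripper_force: 79.1
time_s: 7.55
ee_pos: [0.4779, 0.0019, 0.2084]
orientation: [[0.544, 0.839, -0.001], [0.839, -0.544, 0.001], [-0.0, -0.002, -1.0]]
force: [0.3, 0.2, -5.1]
grip_width: 0.0189
gripper_force: 79.4
[0.4779 0.0019 0.2084] [[0.5442, 0.8389, -0.0014], [0.8389, -0.5442, 0.0007], [-0.0002, -0.0015, -1.0]] [-1.040e-01 -1.930e-01  1.846e+00  1.000e-03  1.490e+00  4.720e-01] 7.55
```

View pics/w3c.png

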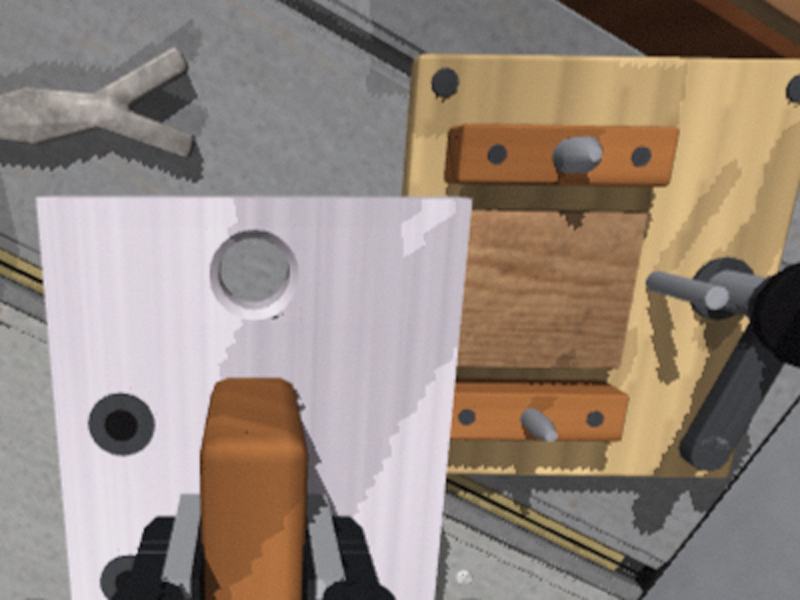

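Both pins are visible: big pin tip at crop (594,153), small pin tip at (549,434), plate corners at (38,198) and (471,198), and the big hole at (254,273). Computing the relative offset.

```bash
cat > q.py <<'E'
from h import *
s=np.load("pics/w3.npy",allow_pickle=True).item();W=cam(s,s["ee"],s["Ro"])
S=cam(np.load("pics/scene0.npy",allow_pickle=True).item());D=cam(np.load("pics/side0.npy",allow_pickle=True).item())
c=lambda x,y:np.array((x/2+190,y/2))
J=lambda x,y:((x-400)/4+300,y/4+142)
j=lambda x,y:((x-400)/4+236,(y-300)/4+135)
ns=[("big",(594,153),J(523,148),j(576,458)),("small",(549,434),J(673,151),j(670,390)),("armtip",(708,452),J(683,101),j(612,362))]
Q={}
for n,a,b,d in ns:
    print(n,"z=.068",atz(W,c(*a),.068).round(4),"WS",*tri([(W,c(*a)),(S,b)]),"WSD",*tri([(W,c(*a)),(S,b),(D,d)]));Q[n]=atz(W,c(*a),.068)
mid=(Q["big"]+Q["small"])/2;d=Q["big"]-Q["small"];print("mid",mid,"len",np.hypot(*d[:2]),"ang",np.degrees(np.arctan2(d[1],d[0])))
# plate pose in tool: offsets x,y,z(underside), yaw, pitch
ob=[((.075,.048,.012),(38,198)),((.075,-.048,.012),(471,198)),((.058,0,.012),(254,273)),((.035,.010-.002,.057),(213,380)),((.035,-.008,.057),(292,380))]
from scipy.spatial.transform import Rotation as Ro
Tc=np.linalg.inv(np.array(s["mount"]));K=W[0]
def pr(p):
    R=Ro.from_euler("zyx",[p[3],p[4],0]).as_matrix()@np.diag([1,-1,-1])
    X=np.array([o[0] for o in ob])@R.T+p[:3];y=(X@Tc[:3,:3].T+Tc[:3,3])@K.T;return y[:,:2]/y[:,2:]
U=np.array([c(*o[1]) for o in ob])
for m in (3,5):
    f=lambda p:(pr(p)-U)[:m].ravel()
    r=least_squares(f,[0,0,.027,0,0]);print(m,r.x.round(4),r.fun.round(2))
g=least_squares(lambda p:(pr([*p,0])-U)[:3].ravel(),[0,0,.027,0]);print("level",g.x.round(4),g.fun.round(2))
cen=s["ee"]+s["Ro"]@np.array([g.x[0],g.x[1],g.x[2]]);print("plate centre",cen,"heading",np.degrees(np.arctan2(s["Ro"][1,0],s["Ro"][0,0])+(-g.x[3])))
e=mid-cen;print("move world",e,"tool",s["Ro"].T@e)
E
python3 q.py
```

```text
big z=.068 [0.6346 0.0027 0.068 ] WS [0.63390186 0.00313833 0.0698399 ] 0.031289287521585905 WSD [0.6348602  0.00256417 0.06725755] 0.38609908604965737
small z=.068 [ 0.5702 -0.0927  0.068 ] WS [ 0.57021979 -0.09284206  0.06796399] 0.180724882819383 WSD [ 0.57031538 -0.09323624  0.06722072] 0.20768524852217282
armtip z=.068 [ 0.6249 -0.1381  0.068 ] WS [ 0.62844121 -0.14573877  0.0581036 ] 0.7085306161752325 WSD [ 0.62533981 -0.1407687   0.06491448] 1.200609364535178
mid [ 0.60243958 -0.04500691  0.068     ] len 0.11514480066247954 ang 55.991282055998575
3 [ 0.0011  0.001   0.0402 -0.0008  0.1309] [-0.07 -0.01 -0.07  0.02  0.14 -0.  ]
5 [-0.0016  0.0006  0.0135  0.0029 -0.2612] [ 1.4  -0.85 -2.28 -0.04 -0.31  0.03 -4.21  0.22  5.08  0.4 ]
level [-0.001   0.001   0.0307 -0.0007] [ 0.04 -0.33 -0.19 -0.3   0.15  0.66]
plate centre [0.47815445 0.00054969 0.17776942] heading 57.06774431615032
move world [ 0.12428513 -0.0455566  -0.10976942] tool [0.02944386 0.1292258  0.10956859]
```

In the tool's units: 0.0323 m is 0.646, 0.03 m is 0.6, 0.0035 rad is 0.014.

```bash
python3 drive.py '[[[0.146, 0.646, 0], [0, 0, 0.014], 0], [[0.146, 0.646, 0], [0, 0, 0.014], 0], [[0.148, 0.646, 0], [0, 0, 0.014], 0], [[0.148, 0.646, 0], [0, 0, 0.014], 0], [[0, 0, 0.6], [0, 0, 0], 0], [[0, 0, 0.6], [0, 0, 0], 0], [[0, 0, 0.6], [0, 0, 0], 0], [[0, 0, 0.28], [0, 0, 0], 0]]'
python3 drive.py '[[[0, 0, 0], [0, 0, 0], 0], [[0, 0, 0], [0, 0, 0], 0], [[0, 0, 0], [0, 0, 0], 0]]'
python3 w.py w4
python3 - <<'E'
from rig import ctrl;import cv2,numpy as np
w=cv2.imread('pics/w4.png')[90:240,220:420]
s=ctrl.snapshot("scene")["frame"][150:225,305:405,::-1];d=ctrl.snapshot("side")["frame"][130:205,236:336,::-1]
r=lambda a,f:cv2.resize(a,None,fx=f,fy=f,interpolation=cv2.INTER_CUBIC)
cv2.imwrite('pics/w4c.png',np.vstack([np.hstack([r(s,4),r(d,4)]),np.hstack([r(w,2),np.zeros((300,400,3),np.uint8)])]))
E
```

```text
time_s: 8.4
ee_pos: [0.6002, -0.0436, 0.1012]
orientation: [[0.555, 0.832, -0.006], [0.832, -0.555, 0.001], [-0.002, -0.005, -1.0]]
force: [-0.9, 0.3, -6.2]
grip_width: 0.0187
gripper_force: 80.7
time_s: 8.7
ee_pos: [0.6041, -0.0453, 0.1078]
orientation: [[0.557, 0.831, 0.004], [0.831, -0.557, -0.001], [0.002, 0.003, -1.0]]
force: [0.4, -0.2, -5.3]
grip_width: 0.0187
gripper_force: 80.7
[ 0.6041 -0.0453  0.1078] [[0.5567, 0.8307, 0.0037], [0.8307, -0.5567, -0.0006], [0.0016, 0.0034, -1.0]] [-0.159  0.231  1.606  0.     1.301  0.431] 8.7
```

View pics/w4c.png

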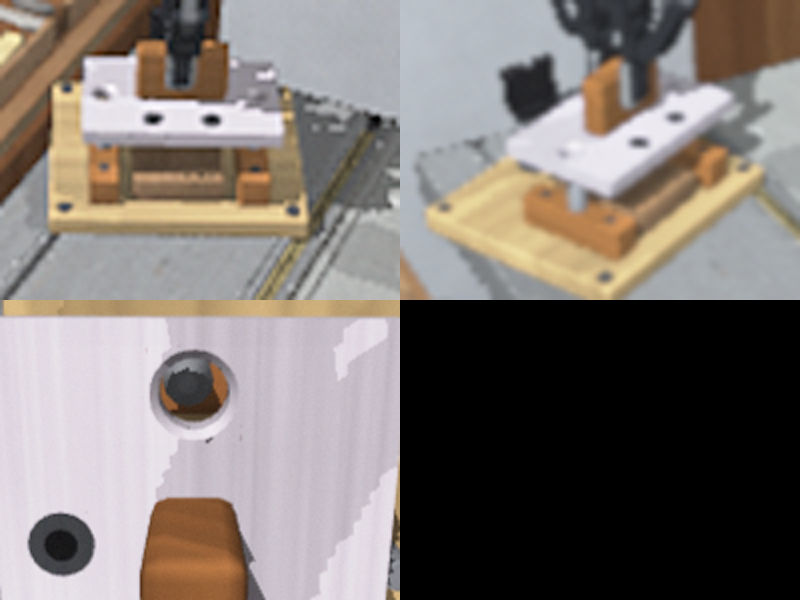

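```bash
python3 drive.py '[[[0, 0, 0], [0, 0, 0], 0], [[0, 0, 0], [0, 0, 0], 0], [[0, 0, 0], [0, 0, 0], 0], [[0, 0, 0], [0, 0, 0], 0]]'
python3 w.py w5
python3 - <<'E'
from h import *
import cv2
s=np.load("pics/w5.npy",allow_pickle=True).item();W=cam(s,s["ee"],s["Ro"])
P=lambda x,y,z:proj(W,s["ee"]+s["Ro"]@np.array([x,y,z]))[0].round(1)
print("model hole top",P(.057,.001,.0187),"bottom",P(.057,.001,.0307),"axis at tip height",P(.057,.001,s["ee"][2]-.068))
print("tips",proj(W,[[.6348,.0026,.068],[.6342,.0033,.044]]))
a=cv2.resize(s["frame"][105:165,285:345,::-1],None,fx=10,fy=10,interpolation=cv2.INTER_CUBIC);cv2.imwrite("pics/w5c.png",a)
E
```

```text
time_s: 9.25
ee_pos: [0.6023, -0.0454, 0.1053]
orientation: [[0.557, 0.83, -0.0], [0.83, -0.557, 0.0], [-0.0, -0.0, -1.0]]
force: [-0.7, 0.2, -4.5]
grip_width: 0.019
gripper_force: 80.7
[ 0.6023 -0.0454  0.1053] [[0.5573, 0.8303, -0.0001], [0.8303, -0.5573, 0.0], [-0.0, -0.0001, -1.0]] [-0.16   0.233  1.609  0.     1.301  0.431] 9.25
model hole top [317.3 137.2] bottom [317.2 133.7] axis at tip height [317.2 132. ]
tips [[315.6309642  130.21524017]
 [314.14360556 124.5868495 ]]
```

View pics/w5c.png

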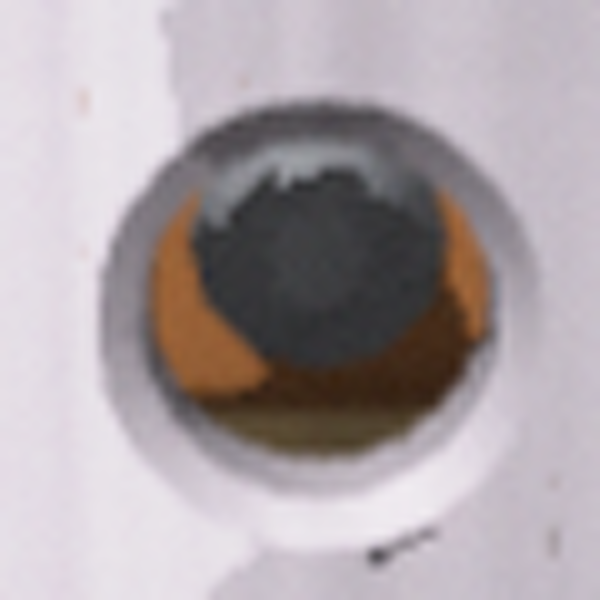

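The big pin's tip, at crop (325,262), sits within 0.4 mm of the modelled hole axis, at (322,270). I'll lower gently with force checks.

```bash
python3 drive.py '[[[0, 0, 0.06], [0, 0, 0], 0], [[0, 0, 0.06], [0, 0, 0], 0], [[0, 0, 0.06], [0, 0, 0], 0], [[0, 0, 0.06], [0, 0, 0], 0], [[0, 0, 0.04], [0, 0, 0], 0], [[0, 0, 0], [0, 0, 0], 0]]'
python3 drive.py '[[[0, 0, 0.04], [0, 0, 0], 0], [[0, 0, 0.04], [0, 0, 0], 0], [[0, 0, 0.04], [0, 0, 0], 0], [[0, 0, 0], [0, 0, 0], 0], [[0, 0, 0], [0, 0, 0], 0]]'; python3 -c "
from rig import ctrl;print(ctrl.get_obs()['ft_torque'])"
```

```text
time_s: 9.9
ee_pos: [0.6021, -0.0453, 0.0907]
orientation: [[0.557, 0.83, -0.001], [0.83, -0.557, 0.0], [-0.0, -0.001, -1.0]]
force: [0.3, -0.2, -4.4]
grip_width: 0.0188
gripper_force: 80.8
time_s: 10.4
ee_pos: [0.6023, -0.0453, 0.0852]
orientation: [[0.557, 0.83, -0.0], [0.83, -0.557, 0.0], [-0.0, -0.0, -1.0]]
force: [-0.6, 0.1, -4.6]
grip_width: 0.0184
gripper_force: 80.8
[-0.00104008 -0.01335467  0.00620656]
```

In the tool's units: 0.002 m is 0.04.

```bash
python3 drive.py '[[[0, 0, 0.04], [0, 0, 0], 0], [[0, 0, 0.04], [0, 0, 0], 0], [[0, 0, 0.04], [0, 0, 0], 0], [[0, 0, 0], [0, 0, 0], 0], [[0, 0, 0], [0, 0, 0], 0]]'
python3 drive.py '[[[0, 0, 0.04], [0, 0, 0], 0], [[0, 0, 0.02], [0, 0, 0], 0], [[0, 0, 0], [0, 0, 0], 0], [[0, 0, 0], [0, 0, 0], 0]]'; python3 -c "
from rig import ctrl;print(ctrl.get_obs()['ft_torque'])"
```

```text
time_s: 10.9
ee_pos: [0.6023, -0.0453, 0.0792]
orientation: [[0.557, 0.83, -0.0], [0.83, -0.557, 0.0], [-0.0, -0.0, -1.0]]
force: [0.1, -0.7, -3.7]
grip_width: 0.019
gripper_force: 80.8
time_s: 11.3
ee_pos: [0.6024, -0.0453, 0.0763]
orientation: [[0.557, 0.83, -0.0], [0.83, -0.557, 0.0], [-0.0, -0.0, -1.0]]
force: [0.2, 0.1, -4.7]
grip_width: 0.0188
gripper_force: 80.8
[ 0.02393283 -0.03129941 -0.02648024]
```

```bash
for i in 1; do python3 drive.py '[[[0, 0, 0.02], [0, 0, 0], 0], [[0, 0, 0.02], [0, 0, 0], 0], [[0, 0, 0], [0, 0, 0], 0], [[0, 0, 0], [0, 0, 0], 0]]'; done
python3 drive.py '[[[0, 0, 0.02], [0, 0, 0], 0], [[0, 0, 0], [0, 0, 0], 0], [[0, 0, 0], [0, 0, 0], 0]]'
python3 drive.py '[[[0, 0, 0.02], [0, 0, 0], 0], [[0, 0, 0], [0, 0, 0], 0], [[0, 0, 0], [0, 0, 0], 0]]'; python3 -c "
from rig import ctrl;print(ctrl.get_obs()['ft_torque'])"
```

```text
time_s: 11.7
ee_pos: [0.6024, -0.0454, 0.0742]
orientation: [[0.557, 0.83, -0.0], [0.83, -0.557, 0.0], [-0.0, -0.0, -1.0]]
force: [-0.7, 0.1, -5.8]
grip_width: 0.0189
gripper_force: 80.8
time_s: 12.0
ee_pos: [0.6024, -0.0454, 0.0733]
orientation: [[0.557, 0.83, -0.0], [0.83, -0.557, 0.0], [-0.0, -0.0, -1.0]]
force: [-0.7, -0.5, -4.4]
grip_width: 0.0186
gripper_force: 80.8
time_s: 12.3
ee_pos: [0.6026, -0.0454, 0.0726]
orientation: [[0.557, 0.83, 0.0], [0.83, -0.557, -0.0], [0.0, 0.0, -1.0]]
force: [-0.7, -0.7, -2.3]
grip_width: 0.0187
gripper_force: 81.1
[0.04293474 0.09125197 0.04766687]
```

In the tool's units: 0.0007 m is 0.014.

```bash
python3 drive.py '[[[0, 0, 0.014], [0, 0, 0], 0], [[0, 0, 0], [0, 0, 0], 0], [[0, 0, 0], [0, 0, 0], 0]]'
python3 drive.py '[[[0, 0, 0.014], [0, 0, 0], 0], [[0, 0, 0], [0, 0, 0], 0], [[0, 0, 0], [0, 0, 0], 0]]'; python3 -c "
from rig import ctrl;print(ctrl.get_obs()['ft_torque'])"
```

```text
time_s: 12.6
ee_pos: [0.6026, -0.0454, 0.0726]
orientation: [[0.557, 0.83, 0.001], [0.83, -0.557, -0.0], [0.0, 0.0, -1.0]]
force: [-6.1, 0.2, 6.6]
grip_width: 0.0186
gripper_force: 82.4
time_s: 12.9
ee_pos: [0.6026, -0.0454, 0.0725]
orientation: [[0.557, 0.83, 0.0], [0.83, -0.557, -0.0], [0.0, 0.001, -1.0]]
force: [-9.0, 0.4, 10.5]
grip_width: 0.0186
gripper_force: 83.3
[0.19218831 1.2735721  0.0120422 ]
```

The plate is seated: TCP at 0.0725, which is 0.044 plus the 28.5 mm grasp height, with firm contact. I'll release gently and rise.

In the tool's units: -0.03 m is -0.6, -0.02 m is -0.4.

```bash
python3 drive.py '[[[0, 0, 0], [0, 0, 0], 0.04], [[0, 0, 0], [0, 0, 0], 0.04], [[0, 0, 0], [0, 0, 0], 0.04], [[0, 0, 0], [0, 0, 0], 0.04], [[0, 0, 0], [0, 0, 0], 0.04]]'
python3 drive.py '[[[0, 0, -0.2], [0, 0, 0], 0.04], [[0, 0, -0.4], [0, 0, 0], 0.04], [[0, 0, -0.6], [0, 0, 0], 0.04], [[0, 0, -0.6], [0, 0, 0], 0.04], [[0, 0, -0.6], [0, 0, 0], 0.04], [[0, 0, -0.4], [0, 0, 0], 0.05], [[0, 0, 0], [0, 0, 0], 0.05], [[0, 0, 0], [0, 0, 0], 0.05]]'
python3 w.py w6
python3 - <<'E'
from rig import ctrl;import cv2,numpy as np
w=cv2.imread('pics/w6.png')[0:340,100:600]
S=ctrl.snapshot("scene");D=ctrl.snapshot("side");np.save("pics/s6.npy",S,allow_pickle=True);np.save("pics/d6.npy",D,allow_pickle=True)
s=S["frame"][142:217,305:405,::-1];d=D["frame"][130:205,236:336,::-1]
r=lambda a,x,y:cv2.resize(a,(x,y),interpolation=cv2.INTER_CUBIC)
cv2.imwrite('pics/w6c.png',np.hstack([r(w,800-310,340),np.vstack([r(s,310,232),r(d,310,232)])[:340]]) if 0 else np.vstack([r(w[:, :],500,340) if 0 else np.hstack([w,r(s,300,340)]),np.hstack([r(d,347,260),np.zeros((260,453,3),np.uint8)])]))
E
```

```text
time_s: 13.4
ee_pos: [0.6024, -0.0453, 0.0708]
orientation: [[0.557, 0.83, -0.0], [0.83, -0.557, 0.0], [-0.0, -0.0, -1.0]]
force: [-0.0, 0.3, -0.3]
grip_width: 0.04
gripper_force: 0.0
time_s: 14.2
ee_pos: [0.6027, -0.0454, 0.2116]
orientation: [[0.557, 0.83, 0.001], [0.83, -0.557, -0.0], [0.001, 0.001, -1.0]]
force: [-0.4, -0.4, 0.6]
grip_width: 0.0499
gripper_force: 0.0
[ 0.6027 -0.0454  0.2116] [[0.5572, 0.8304, 0.0015], [0.8304, -0.5572, -0.0002], [0.0007, 0.0013, -1.0]] [-0.16   0.15   1.502  0.     1.488  0.431] 14.2
```

View pics/w6c.png

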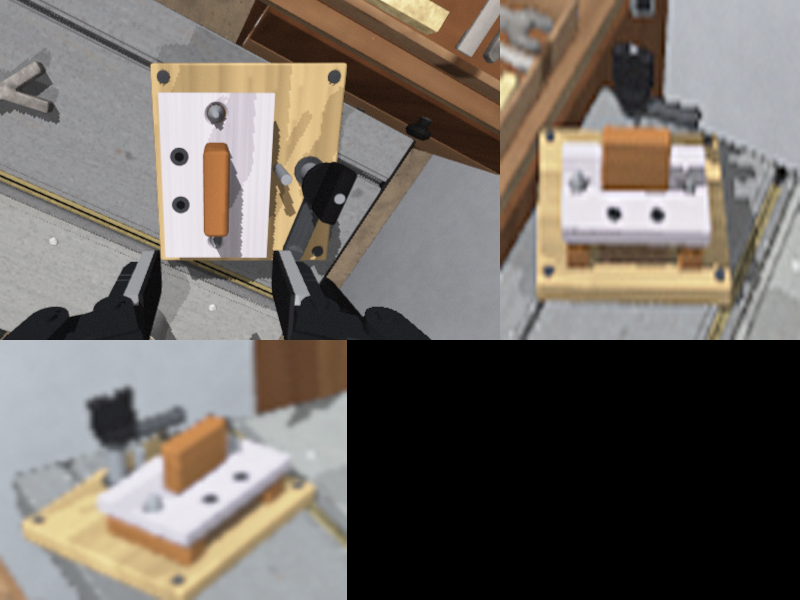

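The plate lies flat on the rails with both pins through it. The post at jig (0,-92) comes out at about (0.679,-0.0965). The arm points along 217.4°, an angle of about 0.326 rad. I'll go to the knob with tool x along the bar (37.4°).

The rows are not in the units I measure in: shifts go in shares of 50 mm and turns go in units of 0.25 rad. I convert before sending: 0.0306 m is 0.612, 0.109 rad is 0.436.

```bash
python3 drive.py '[[[0, 0.612, 0], [0, 0, 0], 0.06], [[0, 0.612, 0], [0, 0, 0], 0.06], [[0, 0.612, 0], [0, 0, 0], 0.06], [[0, 0, 0], [0, 0, 0.436], 0.06], [[0, 0, 0], [0, 0, 0.436], 0.06], [[0, 0, 0], [0, 0, 0.436], 0.06], [[0, 0, 0], [0, 0, 0], 0.06], [[0, 0, 0], [0, 0, 0], 0.06]]'
python3 drive.py '[[[0, 0, 0.6], [0, 0, 0], 0.06], [[0, 0, 0.6], [0, 0, 0], 0.06], [[0, 0, 0.4], [0, 0, 0], 0.06], [[0, 0, 0], [0, 0, 0], 0.06], [[0, 0, 0], [0, 0, 0], 0.06], [[0, 0, 0], [0, 0, 0], 0.06]]'
python3 w.py w7
python3 - <<'E'
from h import *
import cv2
s=np.load("pics/w7.npy",allow_pickle=True).item();W=cam(s,s["ee"],s["Ro"])
a=np.radians(217.4);u=np.array([np.cos(a),np.sin(a),0]);v=np.array([-u[1],u[0],0]);p=np.array([.679,-.0965,.108])
q=[p+i*.022*u+j*.0065*v for i,j in((1,1),(1,-1),(-1,-1),(-1,1))];Q=proj(W,q);print(Q.round(1).tolist())
x0,y0=Q.min(0).astype(int)-30;x1,y1=Q.max(0).astype(int)+30
f=s["frame"].astype(int).sum(2)//3;x0=max(x0,0);y0=max(y0,0)
print(x0,y0)
for r in range(y0,min(y1,400),8): print(r,' '.join("%3d"%k for k in f[r,x0:x1:5]))
E
```

```text
time_s: 15.15
ee_pos: [0.6781, -0.0964, 0.2097]
orientation: [[0.792, 0.61, -0.002], [0.61, -0.792, 0.0], [-0.001, -0.001, -1.0]]
force: [0.2, 0.8, 0.3]
grip_width: 0.0599
gripper_force: 0.0
time_s: 15.75
ee_pos: [0.6797, -0.0967, 0.133]
orientation: [[0.794, 0.608, 0.003], [0.608, -0.794, -0.001], [0.002, 0.002, -1.0]]
force: [1.1, 0.0, 0.1]
grip_width: 0.0599
gripper_force: 0.0
[ 0.6797 -0.0967  0.133 ] [[0.7938, 0.6081, 0.0028], [0.6081, -0.7938, -0.0006], [0.0019, 0.0022, -1.0]] [-0.216  0.417  1.33   0.     1.392  0.701] 15.75
[[326.6, 282.0], [302.8, 282.0], [301.9, 205.9], [327.5, 205.9]]
271 175
175 192 186 172 174 206 212 214 197 180 169 173 175 179 188 210 148  66 146
183 187 193 178 197 203 210 155  74  75  70  71  73 158 183 211 206  68 129
191 112 191 189 184 200 205  88 116  22  19  19  55  70 159 211 208 152  67
199  86 142 184 205 199  32  30  23  25  16  19  18  22  22 206 211 206  70
207 153 115  68  84  33  31  29  28  29  26  28  14  10  17  28 209 211 157
215 138  79  85  30  31  32  32  29  29  31  27  17  15  19  19  47 212 210
223 199  92  85  32  28  30  32  28  29  34  28  15  23  19  15  15 119 123
231 200  85  88  59  29  29  29  29  31  33  27  20  20  17  16  68 118 120
239  72  87  91  89 106  34  34  30  44 161  28  15  22  21  72 114 115 121
247  55  89  87  90  86 174 116  26 193 194 198  18 119 107 108 114 111 118
255  72  93  86  90  91 154 196  29  37  34  26  17 201 111 107 112 112 116
263  97  95  93  90  90 115 174  28  37  32  27  17 206 200 110 110 114 113
271 246  91  47  91 112 128 111  27  36  32  28  17 202 200 112 108 112 113
279 247 129  61  77 121 121 121  85  35  34  33  72 202 201 115 111 112 114
287 247 249  93  49 131 122 123  86  93  85  89  84 206 197 120 113 109 112
295 247 246 245  95 138 128 120  84  90  86  89  46 205 204 116 115 114 111
303 247 248 248 133 127 134 124  87 112 130  99  83 203 136  88  89  91  89
```

The bar's image (columns 305–328, end at row ~281) matches the prediction of 303–327 and 282. I'll descend and close.

```bash
python3 drive.py '[[[0, 0, 0.4], [0, 0, 0], 0.06], [[0, 0, 0.36], [0, 0, 0], 0.06], [[0, 0, 0.2], [0, 0, 0], 0.06], [[0, 0, 0], [0, 0, 0], 0.06], [[0, 0, 0], [0, 0, 0], 0.06], [[0, 0, 0], [0, 0, 0], 0.06]]' 40
python3 drive.py '[[[0, 0, 0], [0, 0, 0], 0], [[0, 0, 0], [0, 0, 0], 0], [[0, 0, 0], [0, 0, 0], 0], [[0, 0, 0], [0, 0, 0], 0], [[0, 0, 0], [0, 0, 0], 0], [[0, 0, 0], [0, 0, 0], 0], [[0, 0, 0], [0, 0, 0], 0]]' 40; python3 -c "
from rig import ctrl;print(ctrl.get_obs()['ft_torque'])"
```

```text
time_s: 16.4
ee_pos: [0.6793, -0.0966, 0.084]
orientation: [[0.794, 0.607, 0.001], [0.607, -0.794, -0.0], [0.001, 0.001, -1.0]]
force: [0.3, -0.4, -0.2]
grip_width: 0.0597
gripper_force: 0.0
time_s: 17.1
ee_pos: [0.6792, -0.097, 0.0835]
orientation: [[0.795, 0.607, 0.001], [0.607, -0.795, -0.001], [0.001, 0.001, -1.0]]
force: [1.9, -3.0, 2.6]
grip_width: 0.0125
gripper_force: 42.0
[-0.4951584  -0.32365936 -0.02511148]
```

```bash
cat > t.py <<'E'
from rig import ctrl;import numpy as np
o=ctrl.get_obs();R=o['orientation'];print("T",o['ft_torque'].round(3),"cw turned",round(float(np.radians(37.4)-np.arctan2(R[1,0],R[0,0])),3),o["joint_positions"][5].round(3))
E
python3 drive.py '[[[0, 0, 0], [0, 0, 0.4], 0], [[0, 0, 0], [0, 0, 0.4], 0], [[0, 0, 0], [0, 0, 0.4], 0], [[0, 0, 0], [0, 0, 0.4], 0], [[0, 0, 0], [0, 0, 0], 0]]' ; python3 t.py
python3 drive.py '[[[0, 0, 0], [0, 0, 0.4], 0], [[0, 0, 0], [0, 0, 0.4], 0], [[0, 0, 0], [0, 0, 0.4], 0], [[0, 0, 0], [0, 0, 0], 0], [[0, 0, 0], [0, 0, 0], 0]]' ; python3 t.py
```

```text
time_s: 17.6
ee_pos: [0.6794, -0.0974, 0.0835]
orientation: [[0.969, 0.246, 0.002], [0.246, -0.969, -0.001], [0.002, 0.002, -1.0]]
force: [3.4, -5.8, 0.6]
grip_width: 0.0122
gripper_force: 41.8
T [-0.757 -0.513 -0.085] cw turned 0.404 1.106
time_s: 18.1
ee_pos: [0.6795, -0.0978, 0.0835]
orientation: [[0.999, -0.048, 0.002], [-0.048, -0.999, -0.002], [0.002, 0.002, -1.0]]
force: [3.4, -6.8, 0.6]
grip_width: 0.0123
gripper_force: 41.8
T [-1.046 -0.613  0.003] cw turned 0.701 1.402
```

```bash
python3 drive.py '[[[0, 0, 0], [0, 0, 0.28], 0], [[0, 0, 0], [0, 0, 0.2], 0], [[0, 0, 0], [0, 0, 0], 0], [[0, 0, 0], [0, 0, 0], 0]]' |grep force; python3 t.py
python3 drive.py '[[[0, 0, 0], [0, 0, 0.2], 0], [[0, 0, 0], [0, 0, 0], 0], [[0, 0, 0], [0, 0, 0], 0]]' |grep force; python3 t.py
```

```text
force: [4.6, -7.3, 1.2]
gripper_force: 41.8
T [-1.079 -0.669 -0.038] cw turned 0.821 1.522
force: [3.8, -7.0, 1.1]
gripper_force: 41.8
T [-1.204 -0.618 -0.061] cw turned 0.871 1.572
```

```bash
python3 drive.py '[[[0, 0, 0], [0, 0, 0.2], 0], [[0, 0, 0], [0, 0, 0], 0], [[0, 0, 0], [0, 0, 0], 0]]' |grep force; python3 t.py
```

```text
force: [4.4, -8.3, 1.4]
gripper_force: 41.8
T [-1.241 -0.628 -0.027] cw turned 0.921 1.622
```

```bash
python3 drive.py '[[[0, 0, 0], [0, 0, 0.16], 0], [[0, 0, 0], [0, 0, 0], 0], [[0, 0, 0], [0, 0, 0], 0]]' |grep force; python3 t.py
python3 drive.py '[[[0, 0, 0], [0, 0, 0.16], 0], [[0, 0, 0], [0, 0, 0], 0], [[0, 0, 0], [0, 0, 0], 0]]' |grep force; python3 t.py
```

```text
force: [3.3, -7.8, 1.0]
gripper_force: 41.8
T [-1.236 -0.609  0.   ] cw turned 0.961 1.662
force: [2.9, -8.2, 0.9]
gripper_force: 41.8
T [-1.343 -0.618  0.04 ] cw turned 1.001 1.702
```

```bash
cat > a.py <<'E'
from h import *
from rig import ctrl
import cv2
for n in("scene","side"):
    s=ctrl.snapshot(n);C=cam(s);g=cv2.cvtColor(s["frame"],cv2.COLOR_RGB2GRAY);b=cv2.cvtColor(np.load("pics/"+n[0].replace("s","s")+"6.npy" if n=="scene" else "pics/d6.npy",allow_pickle=True).item()["frame"],cv2.COLOR_RGB2GRAY)
    for ph in np.arange(.8,1.61,.1):
        a=np.radians(236.1)-ph
        P=proj(C,[[.679+r*np.cos(a),-.0967+r*np.sin(a),.0685] for r in (.045,.055,.065,.072,.082)])
        print(n,round(ph,2),[(int(g[int(round(v)),int(round(u))]),int(b[int(round(v)),int(round(u))])) for u,v in P],P[2].round(0))
E
python3 a.py
```

```text
scene 0.8 [(165, 99), (142, 153), (130, 138), (115, 120), (105, 106)] [363. 171.]
scene 0.9 [(152, 157), (140, 149), (111, 112), (130, 132), (211, 213)] [362. 172.]
scene 1.0 [(124, 153), (149, 152), (145, 143), (98, 110), (234, 242)] [360. 173.]
scene 1.1 [(130, 139), (149, 150), (138, 140), (113, 113), (100, 130)] [358. 173.]
scene 1.2 [(133, 142), (147, 151), (110, 111), (102, 104), (104, 105)] [356. 174.]
scene 1.3 [(134, 146), (150, 151), (112, 112), (105, 106), (106, 106)] [355. 174.]
scene 1.4 [(133, 143), (150, 151), (109, 111), (102, 104), (103, 108)] [353. 174.]
scene 1.5 [(150, 151), (149, 150), (107, 106), (106, 109), (103, 106)] [350. 174.]
scene 1.6 [(148, 148), (152, 151), (104, 105), (108, 111), (106, 107)] [348. 174.]
side 0.8 [(170, 85), (171, 149), (175, 163), (170, 173), (153, 154)] [289. 154.]
side 0.9 [(129, 90), (135, 132), (164, 164), (155, 157), (152, 153)] [289. 155.]
side 1.0 [(129, 90), (135, 132), (155, 157), (152, 154), (130, 132)] [289. 156.]
side 1.1 [(97, 82), (131, 127), (154, 155), (151, 152), (123, 125)] [289. 158.]
side 1.2 [(93, 94), (126, 127), (151, 154), (143, 144), (110, 112)] [288. 159.]
side 1.3 [(104, 120), (144, 146), (149, 152), (137, 138), (108, 109)] [288. 160.]
side 1.4 [(98, 124), (152, 155), (148, 150), (130, 131), (109, 109)] [287. 161.]
side 1.5 [(95, 127), (151, 154), (147, 150), (142, 142), (108, 110)] [286. 162.]
side 1.6 [(91, 126), (125, 139), (142, 143), (139, 140), (109, 109)] [284. 163.]
```

```bash
cat > b.py <<'E'
from h import *
from rig import ctrl
import cv2
for n,f in(("scene","s6"),("side","d6")):
    s=ctrl.snapshot(n);C=cam(s);g=s["frame"].astype(int);b=np.load(f"pics/{f}.npy",allow_pickle=True).item()["frame"].astype(int)
    d=np.abs(g-b).sum(2)
    out=[]
    for v in range(130,210):
        for u in range(250,400):
            X=atz(C,(u,v),.0685)-[.679,-.0967,.0685];r=np.hypot(X[0],X[1]);ph=(np.radians(236.1)-np.arctan2(X[1],X[0]))%(2*np.pi)
            if .03<r<.078 and ph<2.2: out.append((ph,r,d[v,u],g[v,u].sum()/3-b[v,u].sum()/3))
    o=np.array(out)
    for a in np.arange(0,2.2,.1):
        k=o[(o[:,0]>=a)&(o[:,0]<a+.1)]
        print(n,round(a,1),*[(int(m[:,3].mean()),int(m[:,2].mean())) for lo in(.03,.042,.054,.066) if len(m:=k[(k[:,1]>=lo)&(k[:,1]<lo+.012)])])
E
python3 b.py
```

```text
scene 0.0 (13, 66) (-10, 32) (-5, 15) (-5, 15)
scene 0.1 (27, 81) (35, 107) (-1, 39) (13, 66)
scene 0.2 (36, 197) (102, 306) (51, 153) (72, 218)
scene 0.3 (75, 227) (88, 264) (86, 258) (88, 266)
scene 0.4 (-16, 224) (84, 252) (83, 249) (109, 328)
scene 0.5 (14, 121) (67, 201) (68, 204) (68, 206)
scene 0.6 (66, 199) (74, 224) (46, 138) (17, 57)
scene 0.7 (108, 326) (50, 151) (15, 47) (-6, 19)
scene 0.8 (82, 247) (17, 52) (-6, 18) (-2, 6)
scene 0.9 (16, 61) (-11, 34) (-2, 10) (0, 4)
scene 1.0 (-44, 133) (-9, 28) (-2, 6) (-6, 24)
scene 1.1 (-58, 176) (-4, 17) (-1, 5) (0, 6)
scene 1.2 (-63, 189) (-3, 17) (-2, 6) (-1, 6)
scene 1.3 (-11, 37) (-6, 20) (-1, 5) (-1, 6)
scene 1.4 (1, 17) (-1, 9) (-2, 6) (-1, 6)
scene 1.5 (-11, 34) (-1, 5) (-2, 7) (0, 5)
scene 1.6 (-5, 16) (-1, 6) (0, 3) (-2, 7)
scene 1.7 (0, 10) (-2, 8) (0, 5) (-1, 4)
scene 1.8 (0, 11) (-3, 11) (-2, 7) (0, 4)
scene 1.9 (-3, 9) (-1, 5) (-2, 9) (-2, 7)
scene 2.0 (0, 4) (-2, 6) (-1, 5) (-3, 9)
scene 2.1 (-3, 11) (-2, 7) (-2, 9) (-4, 13)
side 0.0 (3, 9) (-3, 9) (-2, 8) (-2, 7)
side 0.1 (16, 49) (4, 14) (3, 14) (0, 11)
side 0.2 (47
[... 175 characters left out ...]
, 46)
side 0.6 (84, 254) (94, 282) (87, 261) (7, 31)
side 0.7 (92, 276) (82, 247) (41, 123) (-1, 4)
side 0.8 (65, 196) (10, 31) (-1, 5)
side 0.9 (80, 240) (28, 84) (3, 13) (-1, 5)
side 1.0 (8, 28) (4, 16) (-1, 5)
side 1.1 (21, 64) (6, 24) (1, 6) (-1, 3)
side 1.2 (-17, 55) (0, 45) (-1, 4) (-1, 5)
side 1.3 (-36, 109) (-7, 48) (-1, 5) (-1, 4)
side 1.4 (-27, 92) (-9, 47) (-1, 5) (-1, 3)
side 1.5 (-32, 97) (-19, 70) (-1, 6) (-1, 4)
side 1.6 (-27, 82) (-24, 75) (-15, 46) (-1, 4)
side 1.7 (-23, 70) (-16, 50) (-22, 67) (-3, 11)
side 1.8 (-22, 66) (-6, 18) (-21, 64) (-4, 12)
side 1.9 (-23, 71) (-1, 6) (-10, 32) (-2, 6)
side 2.0 (-17, 52) (-2, 8) (-3, 9) (-2, 6)
side 2.1 (-6, 18) (-1, 3) (2, 7) (1, 7)
```

In the tool's units: 0.03 rad is 0.12.

```bash
python3 drive.py '[[[0, 0, 0], [0, 0, 0.12], 0]]' |grep force; python3 t.py;python3 drive.py '[[[0, 0, 0], [0, 0, 0.12], 0]]' |grep force; python3 t.py
```

```text
force: [3.2, -8.4, 1.2]
gripper_force: 41.9
T [-1.337 -0.57   0.256] cw turned 1.031 1.732
force: [3.6, -8.4, 0.5]
gripper_force: 41.9
T [-1.401 -0.639  0.241] cw turned 1.062 1.763
```

Torque is now a steady 0.25 N m while turning, so the clutch is slipping, with an estimated slip of about 0.19. One small margin step, then let go and rise.

In the tool's units: 0.05 rad is 0.2.

```bash
python3 drive.py '[[[0, 0, 0], [0, 0, 0.2], 0]]' |grep force; python3 t.py
python3 drive.py '[[[0, 0, 0], [0, 0, 0], 0.06], [[0, 0, 0], [0, 0, 0], 0.06], [[0, 0, 0], [0, 0, 0], 0.06], [[0, 0, 0], [0, 0, 0], 0.06], [[0, 0, 0], [0, 0, 0], 0.06], [[0, 0, 0], [0, 0, 0], 0.06]]'
python3 drive.py '[[[0, 0, -0.4], [0, 0, 0], 0.06], [[0, 0, -0.6], [0, 0, 0], 0.06], [[0, 0, -0.6], [0, 0, 0], 0.06], [[0, 0, -0.6], [0, 0, 0], 0.06], [[0, 0, -0.6], [0, 0, 0], 0.06], [[0, 0, 0], [0, 0, 0], 0.06], [[0, 0, 0], [0, 0, 0], 0.06], [[0, 0, 0], [0, 0, 0], 0.06]]'
python3 w.py w8;python3 b.py | grep -E "(0.9|1.[0-5]) \("
python3 - <<'E'
from h import *
s=np.load("pics/w8.npy",allow_pickle=True).item();W=cam(s,s["ee"],s["Ro"]);f=s["frame"].astype(int).sum(2)//3
ta=np.arctan2(s["Ro"][1,0],s["Ro"][0,0]);p=np.array([.679,-.0967,0])
def strip(a,r,z,ts):
    u=np.array([np.cos(a),np.sin(a),0]);v=np.array([-u[1],u[0],0])
    Q=proj(W,[p+r*u+t*v+[0,0,z] for t in ts]).round().astype(int);return [int(f[min(max(y,0),399),min(max(x,0),639)]) for x,y in Q],Q[len(ts)//2].tolist()
ts=np.arange(-.012,.0121,.001)
for r in(.018,.010,-.010,-.018): print("bar",r,strip(ta+np.pi,r,.108,ts))
for ph in np.arange(.8,1.61,.05):
    a=np.radians(236.1)-ph;print("arm",round(ph,2),[strip(a,r,.0685,[0])[0][0] for r in(.04,.05,.06,.066,.072,.085)],strip(a,.066,.0685,[0])[1])
E
```

```text
force: [3.7, -8.9, 1.9]
gripper_force: 41.9
T [-1.471 -0.55   0.234] cw turned 1.112 1.813
time_s: 20.8
ee_pos: [0.6786, -0.0963, 0.0828]
orientation: [[0.897, -0.441, -0.0], [-0.441, -0.897, 0.0], [-0.0, -0.0, -1.0]]
force: [-1.1, 0.7, -0.3]
grip_width: 0.0602
gripper_force: 0.0
time_s: 21.6
ee_pos: [0.6779, -0.0963, 0.2213]
orientation: [[0.897, -0.441, -0.002], [-0.441, -0.897, 0.001], [-0.002, 0.001, -1.0]]
force: [-0.7, 0.1, -0.6]
grip_width: 0.0602
gripper_force: 0.0
[ 0.6779 -0.0963  0.2213] [[0.8973, -0.4414, -0.0022], [-0.4414, -0.8973, 0.0005], [-0.0022, 0.0005, -1.0]] [-0.216  0.366  1.232  0.     1.546  1.812] 21.6
scene 0.9 (19, 66) (-10, 32) (-2, 8) (0, 4)
scene 1.0 (-43, 130) (-8, 26) (0, 8) (-5, 18)
scene 1.1 (-60, 181) (-4, 15) (0, 3) (0, 6)
scene 1.2 (-62, 187) (-2, 17) (0, 2) (0, 5)
scene 1.3 (-12, 40) (-3, 19) (0, 5) (0, 2)
scene 1.4 (2, 23) (-1, 6) (0, 5) (-1, 5)
scene 1.5 (-9, 29) (0, 2) (0, 3) (0, 2)
side 0.9 (79, 239) (33, 100) (8, 26) (-1, 4)
side 1.0 (11, 35) (6, 22) (-1, 4)
side 1.1 (21, 65) (7, 25) (1, 7) (-1, 3)
side 1.2 (-16, 54) (0, 46) (-1, 4) (-1, 5)

[... 759 characters left out ...]
 167, 169, 248, 167] [354, 238]
arm 0.95 [57, 166, 167, 167, 227, 163] [351, 239]
arm 1.0 [82, 105, 166, 165, 224, 166] [347, 241]
arm 1.05 [88, 85, 73, 117, 176, 170] [344, 242]
arm 1.1 [95, 92, 92, 95, 103, 167] [341, 243]
arm 1.15 [95, 96, 109, 91, 93, 166] [337, 244]
arm 1.2 [94, 91, 93, 91, 92, 51] [334, 245]
arm 1.25 [93, 96, 96, 92, 91, 55] [330, 246]
arm 1.3 [95, 92, 96, 93, 110, 55] [327, 246]
arm 1.35 [94, 99, 230, 171, 122, 56] [323, 247]
arm 1.4 [138, 234, 240, 135, 121, 52] [320, 247]
arm 1.45 [240, 233, 251, 126, 124, 56] [316, 247]
arm 1.5 [240, 233, 251, 127, 128, 55] [313, 247]
arm 1.55 [239, 249, 248, 128, 122, 56] [309, 247]
arm 1.6 [240, 248, 240, 216, 126, 53] [306, 246]
```

The arm is centred at 1.20 (its stop), and the bar sits 0.236 rad past the arm, so the slip is within range. Handing in.

```bash
python3 -c "
from rig import ctrl;print(ctrl.hand_in())"
```

```text
the job is handed in; nothing more can be done
None
```

The job is handed in: the plate is fully home on the rails with big hole on big pin, the clamp arm is at its stop (1.20 rad), the knob slipped about 0.24 rad, and the gripper is clear of everything (about 22 s used).

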